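Load and lock the cold box of the olive counter

TASK

Load the cold box of the olive counter: stack every blue cold plate lying on the counter flat and squarely, one on another, in a single pile between the guide posts on the yellow outline inside the steel box. Then shut its white cover fully, and press and turn each of the two orange slotted studs a quarter turn clockwise until it springs back up in its catch. Leave the jar, the bowl and the tub where they are.

Things in the scene. Friction and masses are not known exactly. Their poses are not given: they have to be found in the camera images.
- pad (a point): Centre of the cold box's inner floor, 5 mm above the counter. Fixed steel tub, 176 (this point's x) by 150 mm (y) outside, walls 5 mm, top 62 mm above the counter. A yellow outline, 50 (x) by 100 mm (y), marks the pile's place. Six guide posts 50 mm high stand round it with 5 mm of play: one at each y end (20 mm wide), two along each x side, 70 mm apart (fingers go between). Hinge on the +y wall
- cover_edge (a point): Middle of the cover's free edge. The cover is a white plate, 176 mm along the hinge, 158 mm from hinge to free edge, 8 mm thick; shut, it oversails the tub's -y wall by 8 mm and its top lies 71 mm above the counter. x runs along the hinge, +z is the outward normal (up when shut), -y points from hinge to free edge; origin half-way through the plate
- cover_hinge (a point): Middle of the cover's hinged edge, half-way through its thickness, 156 mm from cover_edge, same axes; the pivot line (along x) lies 4 mm from it towards the cover's inner face (-z)
- cover (a joint): Angle of the cover (rad): 0 shut, growing as it opens, stop at 2.0; 1.7 to 1.95 at the start (standing open, leaning outward). The hinge is stiff (0.28 N m of friction, cover 0.2 kg): it stays where it is left and must be pushed all the way down, with 1 to 4 N at the free edge
- stud_a (a joint): Turn of stud a (rad): 0 to 0.1 at the start (unlocked), clockwise seen from above is positive, stop at 1.57. While the stud stands up it is blocked from about 0.17 on; pressed in by 6 mm or more it turns freely; from about 1.28 on (its catch) it may spring back up, which locks it
- press_a (a joint): How far stud a is pressed in (m): 0 fully up, stop at 0.009; spring of 3 N at the top, 6.6 N at 6 mm, 8.4 N at 9 mm
- stud_b (a joint): Turn of stud b, as for stud a. A locked stud holds the cover shut, so lock only after shutting
- press_b (a joint): Depth of stud b, as for stud a
- wing_a (a point): Centre of stud a's orange wing head: a bar 40 mm long (x, black mark at its +x end), 12 thick (y), 22 high, a slot along its top. Fully up, its underside is 12 mm and its centre 23 mm above the cover's outer face. The cover carries it, 60 mm from the middle to the -x side, 33 mm in from the free edge. Unlocked it lies along the hinge direction, locked across it; it turns about its centre
- wing_b (a point): The same on stud b, 60 mm to the +x side
- plate1_mid (a point): Centre of cold plate 1 (half-way through): a flat rigid blue plastic plate 50 mm (x) by 100 mm (y) by 10 mm thick (z), 70 g, with a white cap at one end; all plates are alike. None if absent from this start
- plate2_mid (a point): Centre of cold plate 2 (half-way through): a flat rigid blue plastic plate 50 mm (x) by 100 mm (y) by 10 mm thick (z), 70 g, with a white cap at one end; all plates are alike. None if absent from this start
- plate3_mid (a point): Centre of cold plate 3 (half-way through): a flat rigid blue plastic plate 50 mm (x) by 100 mm (y) by 10 mm thick (z), 70 g, with a white cap at one end; all plates are alike. None if absent from this start
- plate4_mid (a point): Centre of cold plate 4 (half-way through): a flat rigid blue plastic plate 50 mm (x) by 100 mm (y) by 10 mm thick (z), 70 g, with a white cap at one end; all plates are alike. None if absent from this start
- plate5_mid (a point): Centre of cold plate 5 (half-way through): a flat rigid blue plastic plate 50 mm (x) by 100 mm (y) by 10 mm thick (z), 70 g, with a white cap at one end; all plates are alike. None if absent from this start
- jar: Bystander: amber jar with a brass lid, 66 mm across, 100 mm high; origin at the centre of its underside
- bowl: Bystander: steel bowl, 120 mm across, 50 mm high; origin at the centre of its underside
- tub: Bystander: white tub, 90 mm across, 70 mm high; origin at the centre of its underside
Not all that is in view belongs to the job. Leave any purple look-alike of the part that bears pad alone. Leave any black or turquoise look-alike of the part that bears plate1_mid alone.

How it is judged:
By the outcome, as a careful person would: the job done as asked, in the order asked, and still so for the second after the job is handed in, with the robot touching nothing.
Of plate1, plate2, plate3, plate4, plate5 only 3 to 5 are there at a start; the rules pass over those that are not, and their reading is None.
At some moment in a run one of plate1, plate2, plate3, plate4, plate5 may be knocked a few centimetres aside while the robot is not near it.
Once in a run the grip may slacken for a moment while it holds something.
It also fails if it takes over 210 s, if anything falls off the work surface, if the arm or the gripper's body presses on something with over 40 N, if the wrist force passes 120 N, or if a joint passes its speed limit or range.

ROBOT

A 6-joint arm with a two-finger parallel gripper is mounted at the origin on the work surface. World frame = base frame: x ahead of the robot, y to its left, z up, the work surface at z = 0. Lengths are in m, angles in rad, forces in N, time in s.
With the tool pointing down it reaches from about 0.25 to 0.775 m from the base axis. Payload 4 kg.
Tool frame: the origin (TCP) lies midway between the tips of the shut fingers; the grasp point (between the pads) lies 19 mm behind it (robot.grip_depth is the distance from the TCP to the grasp point, in m); z points along the fingers, y is the line along which they close (so a half turn about z gives the same grasp; the last joint's range is limited). The gripper opens to 85 mm and grips with 20 to 120 N. Pads are 22 mm wide; open, the fingers measure 114 mm over their backs; the gripper's body (76 mm by 85 mm) begins 54 mm behind the grasp point. The pads swing forward as they close: fully open they stand 13 mm farther back than shut.
Start: joints at [1.159, 0.087, 1.371, -0, 1.684, -0.103], TCP at [0.167, 0.524, 0.231] pointing down, gripper open.
Joint ranges: [-3.1, 3.1], [-0.76, 2.03], [0.27, 2.55], [-1.08, 4.22], [0.17, 2.65], [-2.57, 2.57]. Speed limits (rad/s): [2.79, 2.79, 3.14, 3.14, 3.14, 3.14].

INTERFACE

Orientations are given as a unit quaternion [x, y, z, w].
In Python, from rig import robot gives the robot as it stands.
- The arm moves only by the shell command python3 -m handwheel 'ROWS' [FORCE]. ROWS is a JSON object of lists of equal length, an entry for each row: "rot": the turn, a rotation vector about the world's x, y, z scaled (see below), a list of three; "translation": the shift along the world's x, y, z scaled (see below), a list of three; "hand": the closure, from 0 (fully open) to 1 (shut). A call has 1 to 12 rows; each row shifts and turns the commanded pose from where the row before left it; what a row does not reach is not made up. The controller multiplies each number of a shift by 2.5 cm and each number of a turn by 0.12 rad. A row lasts 1/12 s, in which the tool goes at most 41.7 mm and 7.16 degrees, less where a joint would pass 70% of its speed; a pose out of reach is approached as far as the arm can. A call with a number of a shift or a turn outside -1 to 1 is refused whole. A call with a gripper value outside its range is refused whole. The fingers move at their own pace and stop on an object; FORCE is the grip in N (left out, the last holds). Time passes only in rows, so rows that do not move let the fingers close. It gives the time, the measured TCP pose, the force, the opening and the grip force at its end, in the units of the state.
- robot.get_state(): the state, without advancing time (a new reading comes with each control period).
- robot.get_image(name): name is "side" or "top" or "wrist"; returns a dict with "pixels" (384x512x3 uint8, red, green, blue), "z_map" (384x512 float32, m along the optical axis (not along the pixel's ray), 0 where there is no reading), "fovy" (degrees; the focal length in pixels is half the picture's height over the tangent of half this angle, whatever the lens; pixels are square), "cx", "cy" (the principal point, pixels), "world_to_cam" (4x4, takes a point from world to camera coordinates). Camera axes: x right, y up, looking along -z (the intrinsics and any distortion apply to the point x, -y, -z); pixel columns grow to the right and rows downward; lengths in m; the calibration is good to about 2 mm. The wrist camera is an equidistant fisheye: a pixel r from the principal point sees the ray r / f radians off the axis. A picture is of the moment at which its call begins.
- robot.finish_job(): hands the job in; it is judged then, once.
The state is a dict: "clock": time; "joint_pos": joint angles; "qvel": joint speeds; "joint_torque": joint torques, N m; "tool_pos": TCP position; "orientation": TCP orientation; "force": force on the tool from outside, world axes, zero at the start; "torque": the same for the moment, N m; "grip_width": finger opening in m; "grasp_force": force on a finger pad.
Only numpy, scipy, OpenCV 4.12 (cv2) and the standard library are available. Lean on these libraries where they do the work, as an engineer would, in place of code of your own. Each camera call takes 0.05 s, during which the arm holds its last target. There are 200 camera calls.

## Working session

There is one attempt and no reset: what is moved stays moved. The work goes in short steps, Python scripts to look and compute and a shell command to move; the robot and the scene stay as the last step left them, time stands still between calls to the robot, and variables do not carry over. Pictures are saved under pics/ and viewed, at most 14 in all, crops included, and the job is handed in when it is done.

```bash
ls; mkdir -p pics
cat > h.py <<'E'
import numpy as np, cv2
from rig import robot
def grab(n):
    im=robot.get_image(n); return im
def save(im,f,crop=None,s=1):
    p=im['pixels'][:,:,::-1]
    if crop: a,b,c,d=crop; p=p[b:d,a:c]
    cv2.imwrite('pics/'+f,cv2.resize(p,None,fx=s,fy=s,interpolation=cv2.INTER_CUBIC))
def foc(im): return im['pixels'].shape[0]/2/np.tan(np.radians(im['fovy'])/2)
def ray(im,u,v,fish=False):
    f=foc(im); x=(u-im['cx'])/f; y=(v-im['cy'])/f
    if fish:
        r=np.hypot(x,y)+1e-12; d=np.array([x/r*np.sin(r),-y/r*np.sin(r),-np.cos(r)])
    else: d=np.array([x,-y,-1.])
    T=np.linalg.inv(im['world_to_cam']); return T[:3,3],T[:3,:3]@d
def onz(im,u,v,z,fish=False):
    o,d=ray(im,u,v,fish); return o+d*(z-o[2])/d[2]
def depth(im,u,v):
    z=im['z_map'][int(round(v)),int(round(u))]; o,d=ray(im,u,v); return o+d*z
def proj(im,p):
    c=im['world_to_cam']@np.append(p,1); f=foc(im)
    return im['cx']+f*c[0]/-c[2], im['cy']-f*c[1]/-c[2]
E
python3 - <<'E'
from h import *
for n in ['top','side','wrist']:
    im=grab(n); save(im,n+'0.png',s=1.5)
    print(n,im['fovy'],im['cx'],im['cy'],np.linalg.inv(im['world_to_cam']).round(3).tolist(),(im['z_map']>0).mean(),[k for k in im])
print(robot.get_state())
E
```

```text
pics
top 49.080950000650446 256.40233867901804 186.51536069126115 [[0.021, 0.985, -0.172, 0.284], [-0.999, 0.025, 0.023, 0.063], [0.027, 0.171, 0.985, 1.523], [0.0, 0.0, 0.0, 1.0]] 0.9963226318359375 ['pixels', 'z_map', 'fovy', 'cx', 'cy', 'world_to_cam']
side 49.68064980366994 254.04483080520905 196.25847514319173 [[0.761, 0.469, -0.448, 0.012], [-0.648, 0.559, -0.517, -0.542], [0.007, 0.684, 0.729, 0.923], [0.0, 0.0, 0.0, 1.0]] 0.9960428873697916 ['pixels', 'z_map', 'fovy', 'cx', 'cy', 'world_to_cam']
wrist 65.70646984690485 262.6815554345348 193.35614943708376 [[0.304, -0.906, -0.296, 0.091], [0.953, 0.288, 0.096, 0.549], [-0.002, -0.311, 0.95, 0.374], [0.0, 0.0, 0.0, 1.0]] 0.9959869384765625 ['pixels', 'z_map', 'fovy', 'cx', 'cy', 'world_to_cam']
{'clock': 0.15, 'joint_pos': array([ 1.15894699e+00,  8.78187617e-02,  1.37192232e+00, -2.38336256e-06,
        1.68359559e+00, -1.03093227e-01]), 'qvel': array([ 0.00023261, -0.00240123, -0.00629146,  0.00122751, -0.00219233,
       -0.00213207]), 'joint_torque': array([ 1.72631866e-03, -3.52375567e+01, -3.13679016e+01, -1.57863501e-04,
        8.01974908e-03,  1.74188472e-06]), 'tool_pos': array([0.16697801, 0.52363833, 0.23038196]), 'orientation': array([ 1.53765655e-01,  9.88106959e-01, -8.43566177e-04, -2.20899618e-04]), 'force': array([-0.52753381, -0.89429616, -0.03325417]), 'torque': array([-0.02359979,  0.0130037 , -0.0342368 ]), 'grasp_force': 0.0, 'grip_width': 0.08560333213677793}
```

View pics/top0.png

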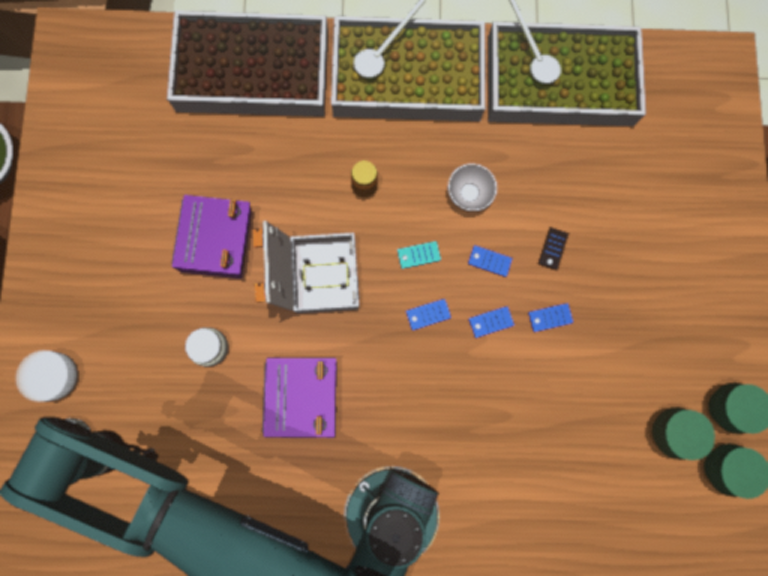

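View pics/side0.png

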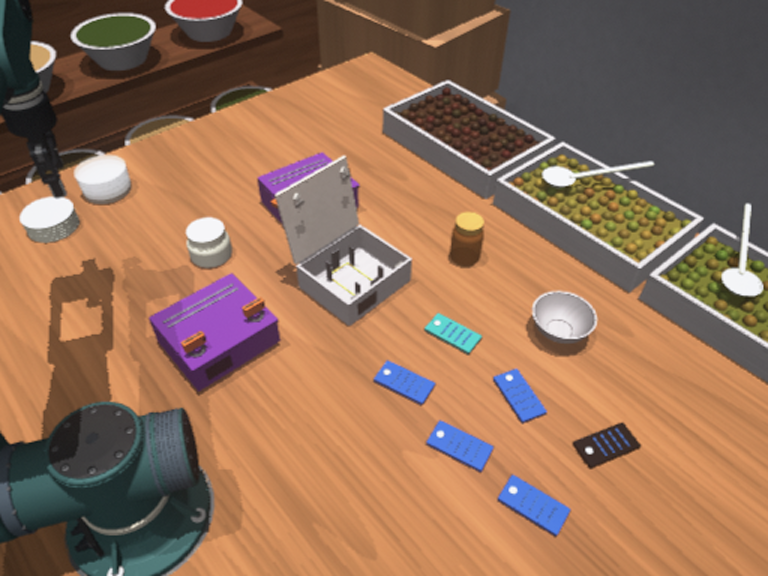

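Top view (800-wide px): blue plates at (490,261), (428,314), (492,322) and (551,318). Look-alikes are turquoise (419,254) and black (553,248). The steel box is at (326,273) with its open cover to the left. Purple boxes are at (212,236) and (300,397). The side view agrees. I choose the 4 blue plates and the steel box.

```bash
cat >> h.py <<'E'
def mask(im,kind):
    hsv=cv2.cvtColor(im['pixels'],cv2.COLOR_RGB2HSV)
    r={'blue':((108,130,90),(122,255,255)),'yellow':((22,90,110),(35,255,255)),'orange':((5,170,120),(17,255,255))}[kind]
    return cv2.inRange(hsv,*r)
def blobs(m,amin):
    c,_=cv2.findContours(cv2.morphologyEx(m,cv2.MORPH_CLOSE,np.ones((5,5))),cv2.RETR_EXTERNAL,cv2.CHAIN_APPROX_NONE)
    return [k for k in c if cv2.contourArea(k)>amin]
def rect(im,c,z,fish=False):
    P=np.array([onz(im,u,v,z,fish)[:2] for u,v in c[:,0,:]])*1000
    (x,y),(w,h),a=cv2.minAreaRect(P.astype(np.float32))
    if w<h: w,h,a=h,w,a+90
    return np.round([x,y,w,h,(a+90)%180-90],1)   # long-axis angle in deg
E
python3 - <<'E'
from h import *
for n in ['top','side']:
    im=grab(n)
    for c in blobs(mask(im,'blue'),80): print(n,'plate',c.mean((0,1)).round(),rect(im,c,.010))
    m=mask(im,'yellow'); m2=np.zeros_like(m); 
    if n=='top': m2[160:205,195:240]=m[160:205,195:240]
    else: m2[165:205,210:260]=m[165:205,210:260]
    m2=cv2.dilate(m2,None) if 0 else m2
    v,u=np.nonzero(m2); c=np.stack([u,v],1)[:,None,:]
    print(n,'yellow',len(u),rect(im,c,.0055))
im=grab('top'); save(im,'box.png',(170,120,370,240),4)
E
```

```text
top plate [327. 214.] [ 452.2 -231.3   95.6   45.1  -71.4]
top plate [367. 211.] [ 466.5 -376.1   96.6   45.6  -75.9]
top plate [285. 209.] [466.7 -78.5  94.5  45.5 -71.3]
top plate [326. 174.] [ 602.5 -229.3   94.2   44.5   72.6]Traceback (most recent call last):
  File "<stdin>", line 10, in <module>
  File "h.py", line 32, in rect
    (x,y),(w,h),a=cv2.minAreaRect(P.astype(np.float32))
                  ~~~~~~~~~~~~~~~^^^^^^^^^^^^^^^^^^^^^^
cv2.error: OpenCV(4.12.0) /io/opencv/modules/imgproc/src/convhull.cpp:143: error: (-215:Assertion failed) total >= 0 && (depth == CV_32F || depth == CV_32S) in function 'convexHull'
```

Run:
```python
from h import *
im=grab('top'); print(onz(im,217,182,.0055)); 
hsv=cv2.cvtColor(im['pixels'],cv2.COLOR_RGB2HSV); print(hsv[172:174,200:236:2].tolist())
save(im,'box.png',(170,120,370,240),4)
```

```text
[0.56133632 0.17196315 0.0055    ]
[[[135, 5, 214], [109, 11, 188], [114, 8, 166], [107, 11, 205], [105, 9, 222], [103, 8, 222], [105, 9, 222], [105, 7, 222], [107, 8, 222], [103, 8, 222], [111, 8, 223], [107, 8, 223], [109, 9, 220], [135, 4, 124], [8, 11, 91], [135, 5, 197], [105, 7, 221], [105, 7, 222]], [[126, 6, 214], [113, 7, 153], [150, 2, 104], [115, 9, 165], [111, 8, 221], [107, 8, 222], [105, 9, 223], [107, 8, 222], [105, 9, 223], [105, 7, 222], [103, 8, 222], [107, 8, 222], [107, 8, 220], [135, 4, 124], [10, 34, 68], [150, 1, 187], [107, 8, 221], [107, 8, 223]]]
```

View pics/box.png

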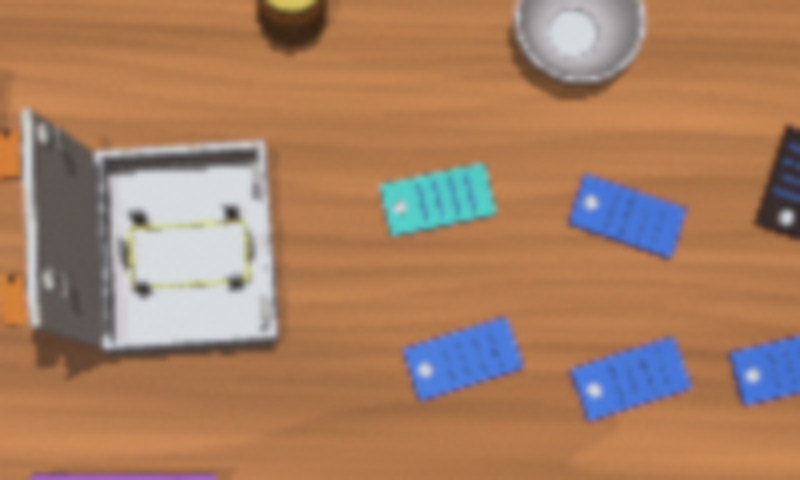

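The crop confirms the steel box with the yellow outline. The outline's corners are at about (130,226), (245,221), (250,284) and (134,288) in the crop. The blue plates are distinct from the turquoise and black ones.

Run:
```python
from h import *
im=grab('top')
P=np.array([onz(im,170+u/4-.4,120+v/4-.4,.0055)[:2] for u,v in [(130,226),(245,221),(250,284),(134,288)]])*1000
print(P.round(1),P.mean(0)); print(np.degrees(np.arctan2(*(P[0]-P[1])[::-1])),np.degrees(np.arctan2(*(P[3]-P[2])[::-1])))
# cover inner face points by depth
Q=np.array([depth(im,170+u/4,120+v/4) for u,v in [(40,180),(60,200),(80,220),(60,260),(45,300),(80,300),(30,250)]])
print(Q.round(3))
s=grab('side')
Q=np.array([depth(s,u/1.5,v/1.5) for u,v in [(345,165),(352,215),(320,205),(290,200),(305,250),(340,185)]]); print(Q.round(3))
```

```text
[[581.9 227.3]
 [589.4 122.2]
 [530.8 115.8]
 [524.5 221.2]] [556.64817879 171.59769421]
94.05576966674045 93.45729670156628
[[0.578 0.278 0.2  ]
 [0.571 0.268 0.157]
 [0.564 0.257 0.111]
 [0.521 0.265 0.158]
 [0.481 0.269 0.203]
 [0.494 0.253 0.118]
 [0.518 0.281 0.214]]
[[0.626 0.28  0.203]
 [0.624 0.26  0.09 ]
 [0.549 0.264 0.152]
 [0.484 0.265 0.197]
 [0.491 0.243 0.082]
 [0.608 0.275 0.166]]
```

```bash
python3 -m handwheel '{"rot":[[0,0,-1],[0,0,-1],[0,0,-1],[0,0,-1],[0,0,-1],[0,0,-1],[0,0,-1],[0,0,-1],[0,0,-1],[0,0,-1]],"translation":[[0.2,-0.2,1],[0.5,-0.5,1],[1,-0.9,0.8],[1,-0.9,0],[1,-0.9,0],[1,-0.9,0],[1,-0.9,0],[1,-0.9,0],[1,-0.9,0],[1,-0.9,0]],"hand":[0,0,0,0,0,0,0,0,0,0]}' 40
python3 -m handwheel '{"rot":[[0,0,0],[0,0,0],[0,0,0],[0,0,0],[0,0,0],[0,0,0],[0,0,0],[0,0,0],[0,0,0],[0,0,0]],"translation":[[1,-0.9,0],[1,-0.9,0],[1,-0.9,0],[1,-0.9,0],[1,-0.9,0],[1,-0.9,0],[1,-0.9,0],[0,0,0],[0,0,0],[0,0,0]],"hand":[0,0,0,0,0,0,0,0,0,0]}'
```

```text
clock: 1.18
tool_pos: [0.3856, 0.3252, 0.3015]
orientation: [0.687, 0.727, 0.0, 0.0]
force: [1.0, 0.7, -1.0]
grip_width: 0.0853
grasp_force: 0.0
clock: 2.02
tool_pos: [0.5595, 0.1691, 0.3011]
orientation: [0.685, 0.729, -0.0, -0.0]
force: [0.2, 0.1, -0.0]
grip_width: 0.0856
grasp_force: 0.0
```

Run:
```python
from h import *
im=grab('wrist'); save(im,'w1.png',s=1.5)
```

```text
(no output)
```

View pics/w1.png

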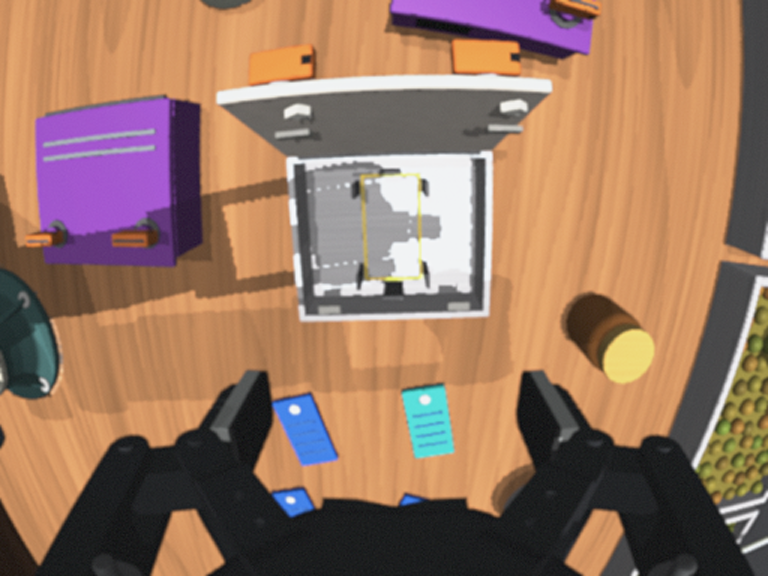

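The wrist view shows the yellow outline with corners near (362,175), (420,173), (421,278) and (365,280). The posts stand around it, the cover stands open at the top, and the blue plates are below.

```bash
cat >> h.py <<'E'
def outline(im):
    m=mask(im,'yellow'); m2=np.zeros_like(m); m2[105:200,225:300]=m[105:200,225:300]
    v,u=np.nonzero(m2); return rect(im,np.stack([u,v],1)[:,None,:],.0055,True)
def plates(im,z=.010,amin=200):
    return [(c.mean((0,1)).round().tolist(),rect(im,c,z,True).tolist()) for c in blobs(mask(im,'blue'),amin)]
def yaw():
    q=robot.get_state()['orientation']; return 2*np.degrees(np.arctan2(q[1],q[0]))-90
E
python3 - <<'E'
from h import *
im=grab('wrist'); print(outline(im)); print(plates(im)); print(np.linalg.inv(im['world_to_cam']).round(4)[:3,3])
R=np.array([onz(im,u/1.5-.2,v/1.5-.2,.062,True) for u,v in [(288,157),(492,152),(490,315),(301,319)]])*1000
print('rim',R.round(1),R.mean(0))
E
```

```text
[556.6 171.8 109.3  60.5 -85.6]
[([195.0, 334.0], [445.4, -204.8, 50.7, 48.8, -68.4]), ([203.0, 286.0], [466.8, -76.5, 99.4, 51.1, -70.5])]
[0.5538 0.2502 0.4449]
rim [[463.2 240.5  62. ]
 [638.  255.5  62. ]
 [653.  107.   62. ]
 [476.6  92.   62. ]] [557.72764988 173.71771305  62.        ]
```

```bash
python3 -m handwheel '{"rot":[[0,0,0.15],[0,0,0],[0,0,0],[0,0,0],[0,0,0],[0,0,0],[0,0,0],[0,0,0],[0,0,0],[0,0,0],[0,0,0],[0,0,0]],"translation":[[0,0.4,-1],[0,0.4,-1],[0,0.4,-1],[0,0.4,-1],[0,0.4,-1],[0,0.4,0],[0,0.4,0],[0,0.4,0],[0,0.4,0],[0,0.4,0],[0,0.4,0],[0,0,0]],"hand":[0,0,0,0,0,0,0,0,0,0,0,0]}'
python3 -m handwheel '{"rot":[[0,0,0],[0,0,0]],"translation":[[0,0.2,0],[0,0,0]],"hand":[0,0]}'
python3 - <<'E'
from h import *
s=grab('side')
Q=np.array([depth(s,u/1.5,v/1.5) for u,v in [(352,215),(325,215),(305,250)]]); print(Q.round(3))
E
```

```text
clock: 3.12
tool_pos: [0.5598, 0.2813, 0.1773]
orientation: [0.678, 0.735, 0.001, -0.0]
force: [0.1, 0.1, -0.1]
grip_width: 0.0855
grasp_force: 0.0
clock: 3.28
tool_pos: [0.5598, 0.2846, 0.1766]
orientation: [0.678, 0.735, 0.0, -0.0]
force: [-0.6, 0.6, -0.6]
grip_width: 0.0853
grasp_force: 0.0
[[0.624 0.26  0.09 ]
 [0.563 0.269 0.116]
 [0.492 0.245 0.079]]
```

```bash
python3 -m handwheel '{"rot":[[0,0,0],[0,0,0],[0,0,0],[0,0,0],[0,0,0],[0,0,0],[0,0,0.35],[0,0,0.35],[0,0,0.35],[0,0,0.35],[0,0,0.35],[0,0,0.35]],"translation":[[0,-1,0],[-0.31,-1,0],[-0.31,-1,0],[-0.31,-1,0],[-0.31,-1,0],[-0.31,-1,0],[-0.31,-1,0],[-0.31,-1,0],[-0.31,-1,0],[-0.31,-1,0],[-0.31,-1,0],[-0.31,-1,0]],"hand":[0,0,0,0,0,0,0,0,0,0,0,0]}'
python3 -m handwheel '{"rot":[[0,0,0],[0,0,0],[0,0,0],[0,0,0],[0,0,0],[0,0,0]],"translation":[[-0.31,-0.82,-0.6],[0,-0.82,-0.8],[0,-0.82,-0.8],[0,0,0],[0,0,0],[0,0,0]],"hand":[0,0,0,0,0,0]}'
python3 - <<'E'
from h import *
im=grab('wrist'); print(plates(im)); print(yaw(),robot.get_state()['tool_pos'])
E
```

```text
clock: 4.33
tool_pos: [0.4738, -0.0174, 0.1766]
orientation: [0.58, 0.815, 0.0, 0.0]
force: [0.1, -0.5, -0.4]
grip_width: 0.0853
grasp_force: 0.0
clock: 4.83
tool_pos: [0.4671, -0.0773, 0.1222]
orientation: [0.581, 0.814, 0.001, 0.0]
force: [-1.0, -0.2, 0.5]
grip_width: 0.0858
grasp_force: 0.0
[([334.0, 324.0], [600.1, -205.7, 61.9, 39.2, 82.2]), ([205.0, 305.0], [452.4, -231.0, 103.4, 49.3, -70.7]), ([261.0, 187.0], [466.8, -78.1, 98.4, 48.5, -71.2])]
19.041269410875216 [ 0.46746015 -0.07708443  0.12270107]
```

```bash
python3 -m handwheel '{"rot":[[0,0,0],[0,0,0],[0,0,0],[0,0,0],[0,0,0],[0,0,0],[0,0,0],[0,0,0],[0,0,0],[0,0,0],[0,0,0],[0,0,0]],"translation":[[-0.03,-0.04,-1],[0,0,-1],[0,0,-1],[0,0,-0.9],[0,0,-0.5],[0,0,-0.5],[0,0,0],[0,0,0],[0,0,0],[0,0,0],[0,0,0],[0,0,0]],"hand":[0,0,0,0,0,0,0,1,1,1,1,1]}' 50
python3 -m handwheel '{"rot":[[0,0,0],[0,0,0],[0,0,0]],"translation":[[0,0,0],[0,0,0],[0,0,0]],"hand":[1,1,1]}'
```

```text
clock: 5.88
tool_pos: [0.4678, -0.0788, 0.001]
orientation: [0.58, 0.814, 0.001, 0.002]
force: [0.3, 1.4, 7.1]
grip_width: 0.0481
grasp_force: 52.2
clock: 6.13
tool_pos: [0.4678, -0.0788, 0.001]
orientation: [0.581, 0.814, 0.001, 0.002]
force: [0.1, 1.6, 6.6]
grip_width: 0.0482
grasp_force: 52.2
```

```bash
python3 -m handwheel '{"rot":[[0,0,0],[0,0,0],[0,0,0],[0,0,0],[0,0,-0.3],[0,0,-0.3],[0,0,-0.3],[0,0,-0.3],[0,0,-0.3],[0,0,-0.3],[0,0,-0.3],[0,0,0]],"translation":[[0,0,0.4],[0,0,0.8],[0,0,1],[0.3,0.8,1],[0.4,1,1],[0.4,1,0.5],[0.4,1,0],[0.4,1,0],[0.4,1,0],[0.4,1,0],[0.4,1,0],[0.4,1,0]],"hand":[1,1,1,1,1,1,1,1,1,1,1,1]}'
python3 -m handwheel '{"rot":[[0,0,0],[0,0,0],[0,0,0],[0,0,0],[0,0,0]],"translation":[[0.07,0.73,0],[0,0.5,0],[0,0,0],[0,0,0],[0,0,0]],"hand":[1,1,1,1,1]}'
python3 - <<'E'
from h import *
im=grab('wrist'); s=robot.get_state(); z=s['tool_pos'][2]; print(yaw(),s['tool_pos'],outline(im),plates(im,z+.009)); save(im,'w2.png',s=1.5)
E
```

```text
clock: 7.13
tool_pos: [0.5533, 0.1427, 0.1166]
orientation: [0.679, 0.734, -0.0, -0.0]
force: [1.1, 0.4, -0.3]
grip_width: 0.0481
grasp_force: 51.8
clock: 7.55
tool_pos: [0.5548, 0.1712, 0.1164]
orientation: [0.678, 0.735, -0.0, 0.0]
force: [-0.1, 0.1, 0.2]
grip_width: 0.0479
grasp_force: 51.8
4.513417360891367 [0.55491273 0.17102614 0.11640101] [553.  211.   58.8  30.    4.6] [([263.0, 242.0], [554.8, 172.6, 98.8, 49.2, -85.5])]
```

View pics/w2.png

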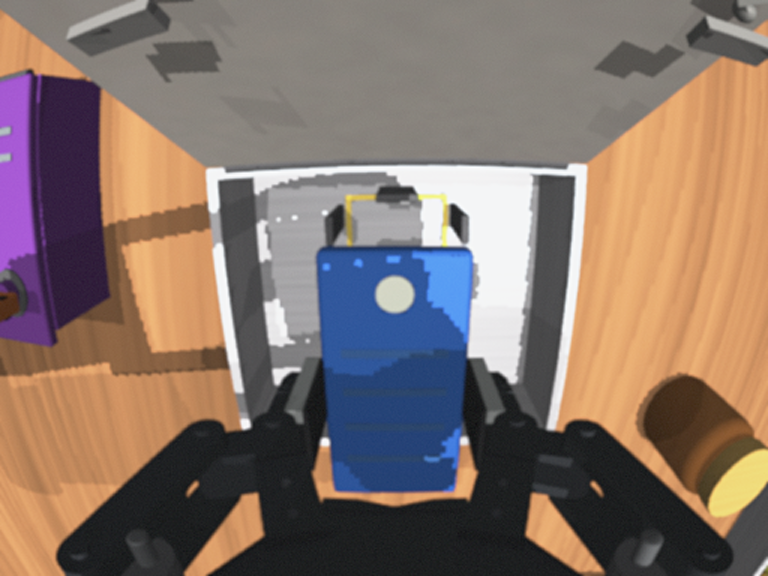

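The plate is held squarely between the fingers (centre ≈(396,370)). The outline's far end shows at (347–445,196) beyond it.

```bash
python3 -m handwheel '{"rot":[[0,0,0],[0,0,0],[0,0,0],[0,0,0],[0,0,0],[0,0,0],[0,0,0],[0,0,0]],"translation":[[0.07,-0.04,-0.6],[0,0,-0.9],[0,0,-0.8],[0,0,-0.6],[0,0,-0.5],[0,0,-0.5],[0,0,-0.4],[0,0,0]],"hand":[1,1,1,1,1,1,1,1]}'
python3 -m handwheel '{"rot":[[0,0,0],[0,0,0]],"translation":[[0,0,-0.04],[0,0,0]],"hand":[1,1]}'
python3 -c "
from h import *
im=grab('wrist'); s=robot.get_state(); print(s['tool_pos'],s['force'],yaw(),plates(im,s['tool_pos'][2]+.009))"
```

```text
clock: 8.27
tool_pos: [0.5562, 0.1706, 0.0071]
orientation: [0.678, 0.735, -0.001, -0.001]
force: [-0.5, 0.5, -0.8]
grip_width: 0.048
grasp_force: 51.8
clock: 8.43
tool_pos: [0.5574, 0.1713, 0.0085]
orientation: [0.678, 0.735, 0.0, 0.0]
force: [-0.4, 0.3, -0.9]
grip_width: 0.0482
grasp_force: 51.8
[0.55749528 0.1713845  0.00869861] [ 0.17156886  0.1596224  -0.44332247] 4.5850114514655615 [([263.0, 243.0], [557.2, 172.4, 98.5, 48.5, -85.4])]
```

```bash
python3 -m handwheel '{"rot":[[0,0,0],[0,0,0],[0,0,0],[0,0,0],[0,0,0],[0,0,0],[0,0,0],[0,0,0],[0,0,0],[0,0,0],[0,0,0]],"translation":[[0,0,-0.08],[0,0,0],[0,0,0],[0,0,0],[0,0,0],[0,0,0.5],[0,0,1],[0,0,1],[0,0,1],[0,0,1],[0,0,0]],"hand":[1,1,0,0,0,0,0,0,0,0,0]}'
python3 -c "
from h import *
im=grab('wrist'); s=robot.get_state(); print(s['tool_pos'],yaw(),plates(im,.015),outline(im))
t=grab('top');print([rect(t,c,.01).tolist() for c in blobs(mask(t,'blue'),80)])"
```

```text
clock: 9.4
tool_pos: [0.5607, 0.1721, 0.1265]
orientation: [0.678, 0.735, 0.005, 0.004]
force: [0.1, 0.2, 0.5]
grip_width: 0.0855
grasp_force: 0.0
[0.55954812 0.1718427  0.1236989 ] 4.592687606707088 [([257.0, 187.0], [557.3, 171.5, 100.1, 48.1, -85.0])] [554.7 193.4  65.8  57.8 -85.2]
[[452.2, -231.3, 95.6, 45.1, -71.4], [466.4, -376.3, 96.4, 45.3, -75.9], [602.5, -229.3, 94.2, 44.5, 72.6]]
```

```bash
python3 -m handwheel '{"rot":[[0,0,0],[0,0,0],[0,0,0],[0,0,0.3],[0,0,0.3],[0,0,0.3],[0,0,0.3],[0,0,0.3],[0,0,0.3],[0,0,0.3],[0,0,0],[0,0,0]],"translation":[[-0.36,-1,0],[-0.36,-1,0],[-0.36,-1,0],[-0.36,-1,0],[-0.36,-1,0],[-0.36,-1,0],[-0.36,-1,0],[-0.36,-1,0],[-0.36,-1,0],[-0.36,-1,0],[-0.36,-1,0],[-0.36,-1,0]],"hand":[0,0,0,0,0,0,0,0,0,0,0,0]}'
python3 -m handwheel '{"rot":[[0,0,0],[0,0,0],[0,0,0],[0,0,0],[0,0,0],[0,0,0],[0,0,0]],"translation":[[0,-1,0],[0,-1,0],[0,-1,0],[0,-1,0],[0,0,0],[0,0,0],[0,0,0]],"hand":[0,0,0,0,0,0,0]}'
python3 -c "
from h import *
im=grab('wrist'); s=robot.get_state(); print(s['tool_pos'],yaw(),plates(im,.01))"
```

```text
clock: 10.5
tool_pos: [0.4472, -0.1294, 0.1168]
orientation: [0.58, 0.814, -0.0, -0.002]
force: [0.4, 0.3, 0.9]
grip_width: 0.0857
grasp_force: 0.0
clock: 11.08
tool_pos: [0.4482, -0.2279, 0.1171]
orientation: [0.581, 0.814, 0.0, -0.001]
force: [-0.8, 1.0, -0.1]
grip_width: 0.0851
grasp_force: 0.0
[ 0.44837507 -0.22764253  0.11736955] 19.05575828296466 [([234.0, 308.0], [464.2, -367.5, 85.8, 47.9, -75.8]), ([406.0, 235.0], [602.8, -225.7, 90.3, 50.9, 72.0]), ([265.0, 193.0], [452.0, -231.2, 98.6, 48.5, -70.5])]
```

```bash
python3 -m handwheel '{"rot":[[0,0,0],[0,0,0],[0,0,0],[0,0,0],[0,0,0],[0,0,0],[0,0,0],[0,0,0],[0,0,0],[0,0,0],[0,0,0],[0,0,0]],"translation":[[0.15,-0.14,-0.8],[0,0,-1],[0,0,-1],[0,0,-0.9],[0,0,-0.5],[0,0,-0.42],[0,0,0],[0,0,0],[0,0,0],[0,0,0],[0,0,0],[0,0,0]],"hand":[0,0,0,0,0,0,0,0,1,1,1,1]}' 50
python3 -m handwheel '{"rot":[[0,0,0],[0,0,0],[0,0,0]],"translation":[[0,0,0],[0,0,0],[0,0,0]],"hand":[1,1,1]}'
```

```text
clock: 12.13
tool_pos: [0.4538, -0.233, 0.0047]
orientation: [0.581, 0.814, 0.0, 0.002]
force: [-0.1, 0.7, 4.7]
grip_width: 0.0476
grasp_force: 50.5
clock: 12.38
tool_pos: [0.4538, -0.233, 0.0047]
orientation: [0.581, 0.814, 0.0, 0.002]
force: [-1.4, 0.9, 5.9]
grip_width: 0.0476
grasp_force: 50.4
```

```bash
python3 -m handwheel '{"rot":[[0,0,0],[0,0,0],[0,0,0],[0,0,0],[0,0,-0.3],[0,0,-0.3],[0,0,-0.3],[0,0,-0.3],[0,0,-0.3],[0,0,-0.3],[0,0,-0.3],[0,0,0]],"translation":[[0,0,0.4],[0,0,0.8],[0,0.5,1],[0.2,0.8,1],[0.3,1,1],[0.3,1,0.5],[0.3,1,0],[0.3,1,0],[0.3,1,0],[0.3,1,0],[0.3,1,0],[0.3,1,0]],"hand":[1,1,1,1,1,1,1,1,1,1,1,1]}'
python3 -m handwheel '{"rot":[[0,0,0],[0,0,0],[0,0,0],[0,0,0],[0,0,0],[0,0,0],[0,0,0],[0,0,0],[0,0,0],[0,0,0]],"translation":[[0.3,1,0],[0.3,1,0],[0.3,1,0],[0.3,1,0],[0.31,1,0],[0,1,0],[0,0.9,0],[0,0,0],[0,0,0],[0,0,0]],"hand":[1,1,1,1,1,1,1,1,1,1]}'
python3 - <<'E'
from h import *
im=grab('wrist'); s=robot.get_state(); z=s['tool_pos'][2]; print(yaw(),s['tool_pos'],s['grip_width'],outline(im),plates(im,z+.009)); save(im,'w3.png')
E
```

```text
clock: 13.38
tool_pos: [0.5175, 0.0015, 0.1206]
orientation: [0.679, 0.734, -0.0, -0.0]
force: [0.6, -0.6, 0.2]
grip_width: 0.0473
grasp_force: 51.6
clock: 14.22
tool_pos: [0.5552, 0.1723, 0.1203]
orientation: [0.678, 0.735, -0.0, 0.0]
force: [0.9, 0.2, -1.0]
grip_width: 0.0467
grasp_force: 51.6
4.539027701093701 [0.55526474 0.17185607 0.12030719] 0.04766944687938036 [552.8 213.2  58.7  25.    4.6] [([263.0, 229.0], [554.4, 182.3, 106.8, 48.1, -85.1])]
```

View pics/w3.png

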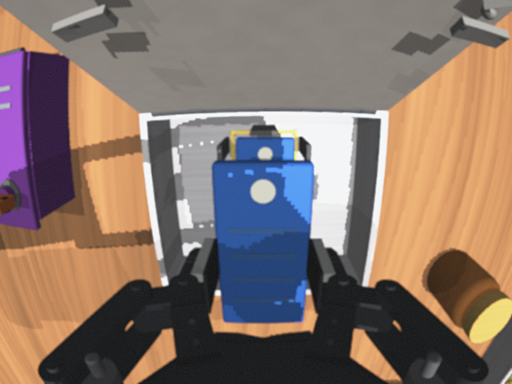

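The held plate spans rows 160–322 and is square. Plate 1 lies below it in the outline.

```bash
cat >> h.py <<'E'
def held(im,z):
    """centre/angle of held plate (mm): largest v-run below the seam, using depth to cut off the pile"""
    d=im['z_map']; m=mask(im,'blue')
    T=im['world_to_cam']; f=foc(im)
    v,u=np.nonzero(m); r=np.hypot(u-im['cx'],v-im['cy'])/f
    o=np.linalg.inv(T); k=d[v,u]/np.cos(r)
    s=np.sinc(r/np.pi)
    dirs=np.stack([(u-im['cx'])/f*s,-(v-im['cy'])/f*s,-np.cos(r)],1)
    Z=(o[:3,3]+(dirs@o[:3,:3].T)*k[:,None])[:,2]
    q=abs(Z-z)<.015; mm=np.zeros_like(m); mm[v[q],u[q]]=255
    c=max(blobs(mm,200),key=cv2.contourArea); return np.median(Z[q]).round(4),rect(im,c,np.median(Z[q]),True)
E
python3 -c "
from h import *
im=grab('wrist'); s=robot.get_state(); print(s['tool_pos'],held(im,s['tool_pos'][2]+.006))"
```

```text
[0.55536137 0.17168607 0.1203635 ] (np.float64(0.1263), array([555.3, 175. ,  99. ,  49.2, -85.7]))
```

```bash
python3 -m handwheel '{"rot":[[0,0,0],[0,0,0],[0,0,0],[0,0,0],[0,0,0],[0,0,0],[0,0,0],[0,0,0],[0,0,0],[0,0,0]],"translation":[[0.06,-0.14,-0.4],[0,0,-0.9],[0,0,-0.8],[0,0,-0.6],[0,0,-0.5],[0,0,-0.5],[0,0,-0.3],[0,0,0],[0,0,0],[0,0,0]],"hand":[1,1,1,1,1,1,1,1,1,1]}'
python3 -c "
from h import *
im=grab('wrist'); s=robot.get_state(); print(s['tool_pos'],s['force'],yaw(),held(im,s['tool_pos'][2]+.006))"
```

```text
clock: 15.15
tool_pos: [0.5574, 0.1692, 0.0206]
orientation: [0.678, 0.735, 0.0, 0.0]
force: [-0.1, -0.4, -1.5]
grip_width: 0.0477
grasp_force: 51.6
[0.55729493 0.16925688 0.02061246] [ 0.44726837 -0.46809297 -0.76945245] 4.580442323877932 (np.float64(0.0266), array([557. , 172.8, 101.8,  48.4, -85.5]))
```

```bash
python3 -m handwheel '{"rot":[[0,0,0],[0,0,0],[0,0,0],[0,0,0],[0,0,0],[0,0,0],[0,0,0],[0,0,0],[0,0,0],[0,0,0],[0,0,0]],"translation":[[0,-0.02,-0.05],[0,0,0],[0,0,0],[0,0,0],[0,0,0],[0,0,0.5],[0,0,1],[0,0,1],[0,0,1],[0,0,0.6],[0,0,0]],"hand":[1,1,0,0,0,0,0,0,0,0,0]}'
python3 -c "
from h import *
im=grab('wrist'); s=robot.get_state(); print(s['tool_pos'],yaw(),held(im,.025),outline(im))
t=grab('top');print([rect(t,c,.01).tolist() for c in blobs(mask(t,'blue'),80)])"
```

```text
clock: 16.12
tool_pos: [0.5598, 0.1693, 0.1277]
orientation: [0.678, 0.735, 0.004, 0.003]
force: [0.7, -0.4, 1.0]
grip_width: 0.0857
grasp_force: 0.0
[0.55858945 0.16906508 0.12493903] 4.584431041871596 (np.float64(0.0258), array([557.2, 172. , 100.9,  47.8, -85.4])) [554.8 191.9  69.1  58.6 -85.1]
[[466.4, -376.3, 96.4, 45.3, -75.9], [602.5, -229.3, 94.2, 44.5, 72.6]]
```

```bash
python3 -m handwheel '{"rot":[[0,0,0],[0,0,0],[0,0,0],[0,0,-0.4],[0,0,-0.4],[0,0,-0.4],[0,0,-0.4],[0,0,-0.4],[0,0,-0.4],[0,0,-0.4],[0,0,-0.4],[0,0,0]],"translation":[[0.1,-1,0],[0.15,-1,0],[0.15,-1,0],[0.15,-1,0],[0.15,-1,0],[0.15,-1,0],[0.15,-1,0],[0.15,-1,0],[0.15,-1,0],[0.15,-1,0],[0.15,-1,0],[0.15,-1,0]],"hand":[0,0,0,0,0,0,0,0,0,0,0,0]}'
python3 -m handwheel '{"rot":[[0,0,0],[0,0,0],[0,0,0],[0,0,0],[0,0,0],[0,0,0],[0,0,0]],"translation":[[0,-1,0],[0,-1,0],[0,-1,0],[0,-0.9,0],[0,0,0],[0,0,0],[0,0,0]],"hand":[0,0,0,0,0,0,0]}'
python3 -c "
from h import *
im=grab('wrist'); s=robot.get_state(); print(s['tool_pos'],yaw(),plates(im,.01))"
```

```text
clock: 17.22
tool_pos: [0.5994, -0.1321, 0.1189]
orientation: [0.807, 0.591, -0.001, -0.002]
force: [0.0, -0.5, -1.1]
grip_width: 0.0856
grasp_force: 0.0
clock: 17.8
tool_pos: [0.5998, -0.2279, 0.1197]
orientation: [0.806, 0.592, -0.001, -0.002]
force: [-0.7, -1.0, 0.2]
grip_width: 0.0855
grasp_force: 0.0
[ 0.60011391 -0.22756803  0.12021714] -17.375082105569717 [([190.0, 322.0], [470.6, -356.0, 65.8, 37.9, -77.7]), ([268.0, 188.0], [603.4, -229.2, 98.6, 48.1, 72.2])]
```

```bash
python3 -m handwheel '{"rot":[[0,0,0],[0,0,0],[0,0,0],[0,0,0],[0,0,0],[0,0,0],[0,0,0],[0,0,0],[0,0,0],[0,0,0],[0,0,0],[0,0,0]],"translation":[[0.11,-0.07,-0.9],[0,0,-1],[0,0,-1],[0,0,-0.9],[0,0,-0.5],[0,0,-0.45],[0,0,0],[0,0,0],[0,0,0],[0,0,0],[0,0,0],[0,0,0]],"hand":[0,0,0,0,0,0,0,0,1,1,1,1]}' 50
python3 -m handwheel '{"rot":[[0,0,0],[0,0,0],[0,0,0]],"translation":[[0,0,0],[0,0,0],[0,0,0]],"hand":[1,1,1]}'
```

```text
clock: 18.85
tool_pos: [0.6047, -0.2312, 0.0052]
orientation: [0.806, 0.592, 0.001, 0.002]
force: [-0.7, 0.8, 4.9]
grip_width: 0.0473
grasp_force: 51.0
clock: 19.1
tool_pos: [0.6047, -0.2312, 0.0052]
orientation: [0.806, 0.592, 0.001, 0.002]
force: [-0.3, 0.4, 5.4]
grip_width: 0.0472
grasp_force: 51.0
```

```bash
python3 -m handwheel '{"rot":[[0,0,0],[0,0,0],[0,0,0],[0,0,0],[0,0,0.4],[0,0,0.4],[0,0,0.4],[0,0,0.4],[0,0,0.4],[0,0,0.4],[0,0,0.4],[0,0,0.4]],"translation":[[0,0,0.4],[0,0,0.8],[0,0.5,1],[-0.1,0.8,1],[-0.15,1,1],[-0.15,1,0.5],[-0.15,1,0],[-0.15,1,0],[-0.15,1,0],[-0.15,1,0],[-0.15,1,0],[-0.15,1,0]],"hand":[1,1,1,1,1,1,1,1,1,1,1,1]}'
python3 -m handwheel '{"rot":[[0,0,0],[0,0,0],[0,0,0],[0,0,0],[0,0,0],[0,0,0],[0,0,0],[0,0,0],[0,0,0],[0,0,0]],"translation":[[-0.15,1,0],[-0.15,1,0],[-0.15,1,0],[-0.15,1,0],[0,1,0],[0,1,0],[0,0.75,0],[0,0,0],[0,0,0],[0,0,0]],"hand":[1,1,1,1,1,1,1,1,1,1]}'
python3 - <<'E'
from h import *
im=grab('wrist'); s=robot.get_state(); z=s['tool_pos'][2]; print(yaw(),s['tool_pos'],s['grip_width'],held(im,z+.006))
E
```

```text
clock: 20.1
tool_pos: [0.5702, 0.0031, 0.1205]
orientation: [0.677, 0.736, -0.0, -0.0]
force: [0.5, 0.3, -0.9]
grip_width: 0.0468
grasp_force: 51.4
clock: 20.93
tool_pos: [0.5557, 0.1702, 0.1203]
orientation: [0.678, 0.735, -0.0, 0.0]
force: [0.2, -0.8, 0.2]
grip_width: 0.0473
grasp_force: 51.4
4.538454047874765 [0.55584289 0.16983717 0.12033681] 0.04711043781982588 (np.float64(0.1259), array([555.6, 173. ,  99.3,  48.6, -85.5]))
```

```bash
python3 -m handwheel '{"rot":[[0,0,0],[0,0,0],[0,0,0],[0,0,0],[0,0,0],[0,0,0],[0,0,0],[0,0,0],[0,0,0],[0,0,0]],"translation":[[0.06,-0.05,-0.4],[0,0,-0.9],[0,0,-0.7],[0,0,-0.5],[0,0,-0.5],[0,0,-0.4],[0,0,-0.2],[0,0,0],[0,0,0],[0,0,0]],"hand":[1,1,1,1,1,1,1,1,1,1]}'
python3 -c "
from h import *
im=grab('wrist'); s=robot.get_state(); print(s['tool_pos'],s['force'],yaw(),held(im,s['tool_pos'][2]+.006))"
```

```text
clock: 21.82
tool_pos: [0.5579, 0.1696, 0.0307]
orientation: [0.678, 0.735, 0.001, 0.0]
force: [-1.0, -0.1, -1.2]
grip_width: 0.0474
grasp_force: 51.4
[0.55781021 0.16957602 0.0306717 ] [ 0.70802709  1.2424259  -1.04018703] 4.581925888757382 (np.float64(0.0363), array([557.9, 172.5, 101.1,  48.8, -85.6]))
```

```bash
python3 -m handwheel '{"rot":[[0,0,0],[0,0,0],[0,0,0],[0,0,0],[0,0,0],[0,0,0],[0,0,0],[0,0,0],[0,0,0],[0,0,0],[0,0,0]],"translation":[[-0.02,-0.02,-0.04],[0,0,0],[0,0,0],[0,0,0],[0,0,0],[0,0,0.5],[0,0,1],[0,0,1],[0,0,1],[0,0,0.1],[0,0,0]],"hand":[1,1,0,0,0,0,0,0,0,0,0]}'
python3 -c "
from h import *
im=grab('wrist'); s=robot.get_state(); print(s['tool_pos'],yaw(),held(im,.035))
t=grab('top');print([rect(t,c,.01).tolist() for c in blobs(mask(t,'blue'),80)])"
```

```text
clock: 22.78
tool_pos: [0.5586, 0.1693, 0.1228]
orientation: [0.678, 0.735, 0.003, 0.002]
force: [-0.7, -1.1, -0.1]
grip_width: 0.0851
grasp_force: 0.0
[0.55732902 0.16904878 0.12046901] 4.5835827856110285 (np.float64(0.0358), array([557.7, 171.7, 100.6,  48.1, -85.8]))
[[466.5, -376.6, 95.7, 45.3, -75.9]]
```

```bash
python3 -m handwheel '{"rot":[[0,0,0],[0,0,0],[0,0,0],[0,0,0.2],[0,0,0.2],[0,0,0.2],[0,0,0.2],[0,0,0.2],[0,0,0.2],[0,0,0.18],[0,0,0],[0,0,0]],"translation":[[-0.3,-1,0],[-0.3,-1,0],[-0.3,-1,0],[-0.3,-1,0],[-0.3,-1,0],[-0.3,-1,0],[-0.3,-1,0],[-0.3,-1,0],[-0.3,-1,0],[-0.3,-1,0],[-0.3,-1,0],[-0.3,-1,0]],"hand":[0,0,0,0,0,0,0,0,0,0,0,0]}'
python3 -m handwheel '{"rot":[[0,0,0],[0,0,0],[0,0,0],[0,0,0],[0,0,0],[0,0,0],[0,0,0],[0,0,0],[0,0,0],[0,0,0],[0,0,0],[0,0,0]],"translation":[[0,-1,0],[0,-1,0],[0,-1,0],[0,-1,0],[0,-1,0],[0,-1,0],[0,-1,0],[0,-1,0],[0,-1,0],[0,-0.7,0],[0,0,0],[0,0,0]],"hand":[0,0,0,0,0,0,0,0,0,0,0,0]}'
python3 -c "
from h import *
im=grab('wrist'); s=robot.get_state(); print(s['tool_pos'],yaw(),plates(im,.01))"
```

```text
clock: 23.88
tool_pos: [0.4651, -0.1316, 0.1172]
orientation: [0.615, 0.788, -0.001, -0.002]
force: [0.2, 0.2, 0.2]
grip_width: 0.0853
grasp_force: 0.0
clock: 24.88
tool_pos: [0.4658, -0.3733, 0.1169]
orientation: [0.616, 0.788, 0.0, -0.002]
force: [-0.3, 0.8, 0.1]
grip_width: 0.0854
grasp_force: 0.0
[ 0.46610903 -0.37250502  0.11734902] 14.04590554257085 [([430.0, 254.0], [661.0, -395.3, 37.3, 22.9, 69.5]), ([262.0, 192.0], [466.4, -376.2, 98.3, 48.3, -75.8])]
```

```bash
python3 -m handwheel '{"rot":[[0,0,0],[0,0,0],[0,0,0],[0,0,0],[0,0,0],[0,0,0],[0,0,0],[0,0,0],[0,0,0],[0,0,0],[0,0,0],[0,0,0]],"translation":[[0,-0.1,-0.8],[0,0,-1],[0,0,-1],[0,0,-0.9],[0,0,-0.5],[0,0,-0.5],[0,0,0],[0,0,0],[0,0,0],[0,0,0],[0,0,0],[0,0,0]],"hand":[0,0,0,0,0,0,0,0,1,1,1,1]}' 50
python3 -m handwheel '{"rot":[[0,0,0],[0,0,0],[0,0,0]],"translation":[[0,0,0],[0,0,0],[0,0,0]],"hand":[1,1,1]}'
python3 -m handwheel '{"rot":[[0,0,0],[0,0,0],[0,0,0],[0,0,0],[0,0,0],[0,0,0],[0,0,0],[0,0,0],[0,0,-0.3],[0,0,-0.3],[0,0,-0.4],[0,0,-0.38]],"translation":[[0,0,0.4],[0,0,0.8],[0,0.5,1],[0.1,0.8,1],[0.2,1,1],[0.2,1,0.5],[0.2,1,0],[0.2,1,0],[0.2,1,0],[0.2,1,0],[0.2,1,0],[0.2,1,0]],"hand":[1,1,1,1,1,1,1,1,1,1,1,1]}'
```

```text
clock: 25.93
tool_pos: [0.468, -0.3771, 0.004]
orientation: [0.615, 0.788, -0.0, 0.002]
force: [0.9, -0.3, 6.8]
grip_width: 0.0476
grasp_force: 52.0
clock: 26.18
tool_pos: [0.468, -0.3771, 0.004]
orientation: [0.615, 0.788, -0.0, 0.002]
force: [-0.8, 0.2, 5.4]
grip_width: 0.0475
grasp_force: 51.9
clock: 27.18
tool_pos: [0.5091, -0.1422, 0.1195]
orientation: [0.679, 0.734, -0.0, -0.0]
force: [-0.0, -0.1, -1.0]
grip_width: 0.0475
grasp_force: 51.6
```

```bash
python3 -m handwheel '{"rot":[[0,0,0],[0,0,0],[0,0,0],[0,0,0],[0,0,0],[0,0,0],[0,0,0],[0,0,0],[0,0,0],[0,0,0],[0,0,0],[0,0,0]],"translation":[[0.2,1,0],[0.2,1,0],[0.2,1,0],[0.2,1,0],[0.2,1,0],[0.2,1,0],[0.2,1,0],[0.2,1,0],[0.2,1,0],[0.05,1,0],[0,1,0],[0,1,0]],"hand":[1,1,1,1,1,1,1,1,1,1,1,1]}'
python3 -m handwheel '{"rot":[[0,0,0],[0,0,0],[0,0,0],[0,0,0]],"translation":[[0,0.2,0],[0,0,0],[0,0,0],[0,0,0]],"hand":[1,1,1,1]}'
python3 - <<'E'
from h import *
im=grab('wrist'); s=robot.get_state(); z=s['tool_pos'][2]; print(yaw(),s['tool_pos'],s['grip_width'],held(im,z+.006),held(im,.035))
E
```

```text
clock: 28.18
tool_pos: [0.5552, 0.1577, 0.1194]
orientation: [0.678, 0.735, -0.0, -0.0]
force: [-0.7, 0.3, -1.3]
grip_width: 0.0479
grasp_force: 51.6
clock: 28.52
tool_pos: [0.5556, 0.1604, 0.1193]
orientation: [0.679, 0.734, -0.0, 0.0]
force: [-0.3, -0.7, -1.4]
grip_width: 0.0475
grasp_force: 51.6
4.4996716790598015 [0.55568024 0.16023564 0.11935065] 0.047654920793223074 (np.float64(0.126), array([555.5, 162.1, 100.1,  48.7, -85.4])) (np.float64(0.0357), array([554.9, 207.4,  48.3,  27.5,   4.6]))
```

```bash
python3 -m handwheel '{"rot":[[0,0,0],[0,0,0],[0,0,0],[0,0,0],[0,0,0],[0,0,0],[0,0,0],[0,0,0],[0,0,0],[0,0,0]],"translation":[[0.07,0.36,-0.4],[0,0,-0.8],[0,0,-0.6],[0,0,-0.4],[0,0,-0.4],[0,0,-0.4],[0,0,-0.2],[0,0,0],[0,0,0],[0,0,0]],"hand":[1,1,1,1,1,1,1,1,1,1]}'
python3 -c "
from h import *
im=grab('wrist'); s=robot.get_state(); print(s['tool_pos'],s['force'],yaw(),held(im,s['tool_pos'][2]+.006))"
```

```text
clock: 29.4
tool_pos: [0.5578, 0.1705, 0.0396]
orientation: [0.678, 0.735, 0.0, 0.0]
force: [0.2, 0.1, -0.7]
grip_width: 0.0476
grasp_force: 51.6
[0.55773484 0.17055253 0.03959382] [ 0.1893923  -0.45443347 -0.84819482] 4.577296645004495 (np.float64(0.0464), array([557.7, 172.3, 100.2,  49. , -85.5]))
```

```bash
python3 -m handwheel '{"rot":[[0,0,0],[0,0,0],[0,0,0],[0,0,0],[0,0,0],[0,0,0],[0,0,0],[0,0,0],[0,0,0],[0,0,0],[0,0,0],[0,0,0]],"translation":[[-0.02,0,-0.04],[0,0,0],[0,0,0],[0,0,0],[0,0,0],[0,0,0.5],[0,0,1],[0,0,1],[0,-0.6,1],[0,-0.6,1],[0,-0.6,1],[0,0,0]],"hand":[1,1,0,0,0,0,0,0,0,0,0,0]}'
python3 -c "
from h import *
im=grab('wrist'); s=robot.get_state(); print(s['tool_pos'],yaw(),held(im,.045)); save(im,'w4.png')
t=grab('top');print([rect(t,c,.045).tolist() for c in blobs(mask(t,'blue'),80)])"
```

```text
clock: 30.45
tool_pos: [0.5602, 0.1236, 0.184]
orientation: [0.679, 0.734, 0.004, 0.005]
force: [1.1, 1.0, 1.5]
grip_width: 0.0854
grasp_force: 0.0
[0.55913066 0.1246707  0.18114102] 4.47587917111899 (np.float64(0.0458), array([557.7, 171. ,  97.9,  48.6, -85.6]))
[[555.4, 172.2, 48.9, 46.7, 10.2]]
```

View pics/w4.png

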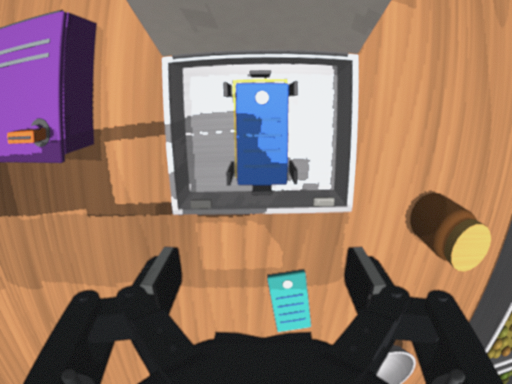

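The pile is square inside the posts at (262,133), with its top at z≈46 mm. Next I close the cover.

```bash
python3 -m handwheel '{"rot":[[0,0,0],[0,0,0],[0,0,0],[0,0,0],[0,0,0],[0,0,0],[0,0,0],[0,0,0],[0,0,0],[0,0,0],[0,0,0],[0,0,0]],"translation":[[0,0,1],[0,0,1],[0,0.4,1],[0,0.6,1],[-0.1,1,0],[-0.1,1,0],[-0.1,1,0],[-0.1,1,0],[-0.1,1,0],[-0.1,1,0],[-0.06,1,0],[0,1,0]],"hand":[1,1,1,1,1,1,1,1,1,1,1,1]}' 40
python3 -m handwheel '{"rot":[[0,0,0],[0,0,0],[0,0,0]],"translation":[[0,0.1,0],[0,0,0],[0,0,0]],"hand":[1,1,1]}'
python3 - <<'E'
from h import *
im=grab('wrist'); save(im,'w5.png',s=1.5); print(robot.get_state()['tool_pos'],yaw())
t=grab('top'); print([rect(t,c,.01).tolist() for c in blobs(mask(t,'blue'),80)])
hsv=cv2.cvtColor(t['pixels'],cv2.COLOR_RGB2HSV); m=cv2.inRange(hsv,(130,120,60),(155,255,255))
for c in blobs(m,300): print(rect(t,c,.07))
E
```

```text
clock: 31.55
tool_pos: [0.539, 0.3523, 0.2739]
orientation: [0.678, 0.735, -0.002, -0.001]
force: [0.7, -0.9, 0.2]
grip_width: 0.0002
grasp_force: 0.0
clock: 31.8
tool_pos: [0.5399, 0.3529, 0.2743]
orientation: [0.678, 0.735, -0.001, -0.0]
force: [0.4, 0.7, 0.1]
grip_width: -0.0003
grasp_force: 0.0
[0.54016411 0.35240528 0.27485111] 4.569288866927636
[[562.4, 171.6, 96.2, 52.8, -85.8]]
[283.2 155.  192.9  83.4  28.5]
```

View pics/w5.png

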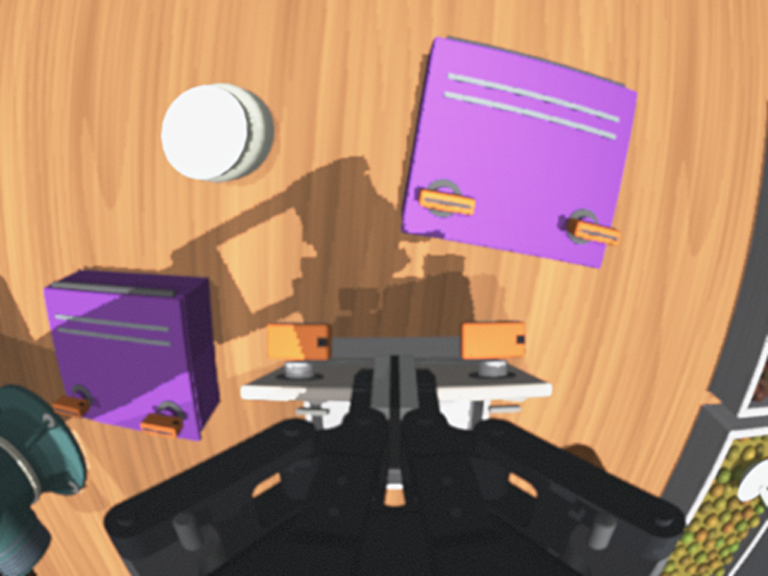

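The fingers are centred between the two orange wings ((298,340), (493,340)). A purple box stands behind, well clear and low.

```bash
python3 -m handwheel '{"rot":[[0,0,0],[0,0,0],[0,0,0],[0,0,0],[0,0,0],[0,0,0],[0,0,0],[0,0,0],[0,0,0],[0,0,0],[0,0,0],[0,0,0]],"translation":[[0,0,-1],[0,0,-1],[0,0,-1],[0,0,-0.8],[0,0,0],[0.04,-0.5,0],[0.04,-0.5,0],[0.04,-0.5,0],[0.04,-0.5,0],[0.04,-0.5,0.1],[0.04,-0.5,0.1],[0.04,-0.5,0.04]],"hand":[1,1,1,1,1,1,1,1,1,1,1,1]}'
python3 -m handwheel '{"rot":[[0,0,0],[0,0,0],[0,0,0],[0,0,0],[0,0,0],[0,0,0],[0,0,0],[0,0,0],[0,0,0]],"translation":[[0.04,-0.43,0],[0.04,-0.43,0],[0.04,-0.43,0],[0.04,-0.43,-0.11],[0.04,-0.43,-0.11],[0.04,-0.43,-0.22],[0.03,-0.36,-0.24],[0.03,-0.36,-0.24],[0.03,-0.36,-0.24]],"hand":[1,1,1,1,1,1,1,1,1]}'
```

```text
clock: 32.9
tool_pos: [0.5482, 0.2641, 0.1884]
orientation: [0.678, 0.735, 0.001, 0.001]
force: [0.8, 2.7, 2.1]
grip_width: 0.0004
grasp_force: 1.5
clock: 33.65
tool_pos: [0.5555, 0.173, 0.1568]
orientation: [0.678, 0.735, -0.0, -0.0]
force: [1.0, 1.4, -0.3]
grip_width: -0.0001
grasp_force: 0.5
```

```bash
python3 -m handwheel '{"rot":[[0,0,0],[0,0,0],[0,0,0],[0,0,0],[0,0,0],[0,0,0],[0,0,0],[0,0,0],[0,0,0],[0,0,0],[0,0,0]],"translation":[[0.02,-0.28,-0.3],[0.02,-0.28,-0.33],[0.02,-0.28,-0.37],[0.02,-0.2,-0.38],[0.02,-0.2,-0.39],[0.02,-0.2,-0.39],[0.01,-0.1,-0.4],[0.01,-0.08,-0.4],[0,-0.06,-0.3],[0,0,-0.12],[0,0,0]],"hand":[1,1,1,1,1,1,1,1,1,1,1]}'
python3 -m handwheel '{"rot":[[0,0,0],[0,0,0],[0,0,0]],"translation":[[0,0,-0.12],[0,0,-0.1],[0,0,0]],"hand":[1,1,1]}'
python3 -c "
from h import *
im=grab('wrist'); save(im,'w6.png'); im=grab('side'); save(im,'s6.png',(150,80,320,260),3)"
```

```text
clock: 34.57
tool_pos: [0.5586, 0.132, 0.0722]
orientation: [0.678, 0.735, -0.001, -0.001]
force: [-0.7, 0.7, 0.1]
grip_width: 0.0
grasp_force: 0.0
clock: 34.82
tool_pos: [0.5599, 0.1323, 0.0709]
orientation: [0.678, 0.735, 0.001, 0.001]
force: [-3.4, -1.2, 10.3]
grip_width: 0.0001
grasp_force: 4.5
```

View pics/s6.png

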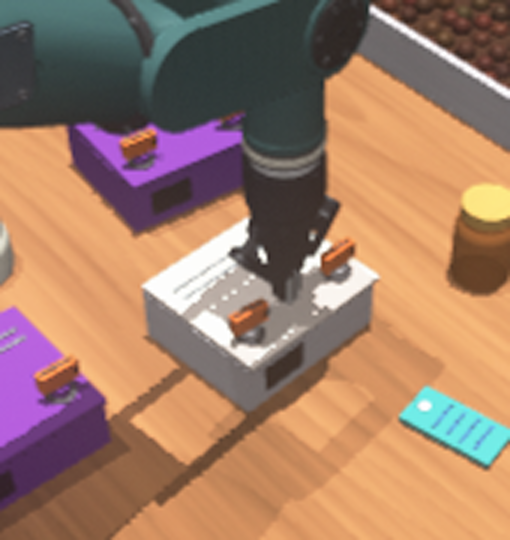

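The cover is shut: the fingertips rest on it at z=71 mm with 10 N. The studs are at (248,320) and (338,258) in the crop, unlocked.

```bash
python3 -m handwheel '{"rot":[[0,0,0],[0,0,0],[0,0,0],[0,0,0],[0,0,0],[0,0,0],[0,0,0],[0,0,0],[0,0,0]],"translation":[[0,0,0.8],[0,0,1],[0,0,1],[0,0,1],[0,0,1],[0,0,1],[0,0,0],[0,0,0],[0,0,0]],"hand":[1,1,1,1,1,0.5,0.5,0.5,0.5]}'
python3 - <<'E'
from h import *
im=grab('wrist'); print(robot.get_state()['tool_pos'],yaw())
for c in blobs(mask(im,'orange'),60): print(c.mean((0,1)).round(),cv2.contourArea(c),rect(im,c,.105,True))
save(im,'w7.png')
E
```

```text
clock: 35.67
tool_pos: [0.559, 0.1322, 0.2124]
orientation: [0.678, 0.735, -0.0, -0.0]
force: [-0.3, -0.2, 0.0]
grip_width: 0.0429
grasp_force: 0.0
[0.5585411  0.13202494 0.21140325] 4.594066301877319
[199. 202.] 390.0 [501.2 118.6  38.7  11.1   1.4]
[330. 200.] 396.5 [620.7 130.   37.5  10.7   4.5]
[ 43. 139.] 211.0 [3.272e+02 1.719e+02 3.800e+01 1.060e+01 2.000e-01]
```

View pics/w7.png

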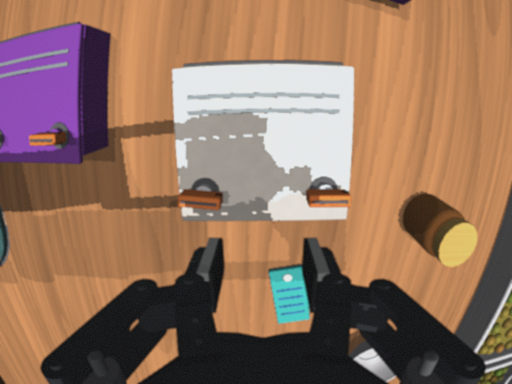

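Wings a (199,202) and b (330,200) stand along the hinge direction, and the cover is flat.

```bash
python3 -m handwheel '{"rot":[[0,0,1],[0,0,1],[0,0,1],[0,0,1],[0,0,1],[0,0,1],[0,0,1],[0,0,1],[0,0,1],[0,0,1],[0,0,1],[0,0,1]],"translation":[[-0.4,-0.1,0],[-0.4,-0.1,0],[-0.4,-0.1,0],[-0.4,-0.1,0],[-0.4,-0.1,0],[-0.3,-0.06,0],[0,0,0],[0,0,0],[0,0,0],[0,0,0],[0,0,0],[0,0,0]],"hand":[0.5,0.5,0.5,0.5,0.5,0.5,0.5,0.5,0.5,0.5,0.5,0.5]}'
python3 -m handwheel '{"rot":[[0,0,0.6],[0,0,0],[0,0,0],[0,0,0]],"translation":[[0,0,-0.8],[0,0,-0.8],[0,0,0],[0,0,0]],"hand":[0.5,0.5,0.5,0.5]}'
python3 - <<'E'
from h import *
im=grab('wrist'); print(robot.get_state()['tool_pos'],yaw())
for c in blobs(mask(im,'orange'),60): print(c.mean((0,1)).round(),cv2.contourArea(c),rect(im,c,.105,True))
E
```

```text
clock: 36.72
tool_pos: [0.5008, 0.1179, 0.2107]
orientation: [0.022, 1.0, -0.0, -0.002]
force: [0.6, 0.4, -0.4]
grip_width: 0.0429
grasp_force: 0.0
clock: 37.05
tool_pos: [0.5, 0.1178, 0.1702]
orientation: [-0.011, 1.0, -0.0, -0.003]
force: [0.3, 0.8, 1.5]
grip_width: 0.0426
grasp_force: 0.0
[0.50107624 0.11795786 0.17189244] 91.20406001462655
[270. 324.] 121.5 [616.1 128.8  31.6  10.5   1.5]
[261. 207.] 242.0 [500.2 117.7  37.   10.5   0.7]
```

```bash
python3 -m handwheel '{"rot":[[0,0,0],[0,0,0],[0,0,0],[0,0,0],[0,0,0],[0,0,0],[0,0,0],[0,0,0],[0,0,0],[0,0,0],[0,0,0],[0,0,0]],"translation":[[0,0,-0.8],[0,0,-0.8],[0,0,-0.8],[0,0,-0.6],[0,0,-0.4],[0,0,0],[0,0,0],[0,0,0],[0,0,0],[0,0,0],[0,0,0],[0,0,0]],"hand":[0.5,0.5,0.5,0.5,0.5,0.5,1,1,1,1,1,1]}' 80
python3 -m handwheel '{"rot":[[0,0,0],[0,0,0],[0,0,0],[0,0,0],[0,0,0]],"translation":[[0,0,-0.12],[0,0,-0.12],[0,0,-0.08],[0,0,0],[0,0,0]],"hand":[1,1,1,1,1]}'
```

```text
clock: 38.1
tool_pos: [0.503, 0.1168, 0.0895]
orientation: [-0.01, 1.0, -0.001, 0.002]
force: [0.1, -6.0, 2.3]
grip_width: 0.0096
grasp_force: 82.2
clock: 38.52
tool_pos: [0.5031, 0.1168, 0.0823]
orientation: [-0.01, 1.0, -0.001, 0.002]
force: [-0.9, -5.1, 7.1]
grip_width: 0.0098
grasp_force: 82.7
```

```bash
python3 -m handwheel '{"rot":[[0,0,-0.5],[0,0,-0.7],[0,0,-0.7],[0,0,-0.7],[0,0,-0.7],[0,0,-0.7],[0,0,-0.7],[0,0,-0.7],[0,0,-0.7],[0,0,-0.7],[0,0,-0.7],[0,0,-0.7]],"translation":[[0,0,-0.03],[-0.01,0,0],[-0.01,0,0],[-0.01,0,0],[0,0,0],[0,-0.01,0],[0,0,0],[0,-0.01,0],[0,0,0],[0,-0.01,0],[0,0,0],[0,-0.01,0]],"hand":[1,1,1,1,1,1,1,1,1,1,1,1]}'
python3 -m handwheel '{"rot":[[0,0,-0.7],[0,0,-0.7],[0,0,-0.7],[0,0,-0.7],[0,0,-0.7],[0,0,-0.5],[0,0,0],[0,0,0]],"translation":[[0,0,0],[0,0,0],[0,0,0],[0,0,0],[0,0,0],[0,0,0],[0,0,0],[0,0,0]],"hand":[1,1,1,1,1,1,1,1]}'
python3 -c "
from h import *
s=robot.get_state(); print(yaw(),s['torque'],s['force'])"
```

```text
clock: 39.52
tool_pos: [0.5024, 0.1153, 0.0818]
orientation: [0.465, 0.885, -0.0, 0.003]
force: [-1.2, -6.9, 7.0]
grip_width: 0.0097
grasp_force: 82.8
clock: 40.18
tool_pos: [0.5017, 0.1149, 0.0814]
orientation: [0.661, 0.751, -0.001, 0.002]
force: [-3.2, -6.5, 8.1]
grip_width: 0.0096
grasp_force: 82.8
7.288630296619928 [-1.30321398  0.34876528 -0.01755774] [-3.23839963 -6.46806748  8.12710007]
```

```bash
python3 -m handwheel '{"rot":[[0,0,-0.2],[0,0,0],[0,0,0],[0,0,0],[0,0,0],[0,0,0],[0,0,0],[0,0,0],[0,0,0],[0,0,0]],"translation":[[0,0,0],[0,0,0],[0,0,0.16],[0,0,0.16],[0,0,0],[0,0,0],[0,0,0],[0,0,0],[0,0,1],[0,0,1]],"hand":[1,1,1,1,1,0.5,0.5,0.5,0.5,0.5]}'
python3 -m handwheel '{"rot":[[0,0,0],[0,0,0],[0,0,0],[0,0,0],[0,0,0],[0,0,0]],"translation":[[0.6,0,1],[0.6,0,0.6],[0.6,0,0],[0.6,0,0],[0,0,0],[0,0,0]],"hand":[0.5,0.5,0.5,0.5,0.5,0.5]}'
python3 - <<'E'
from h import *
im=grab('wrist'); print(robot.get_state()['tool_pos'],yaw())
for c in blobs(mask(im,'orange'),60): print(c.mean((0,1)).round(),cv2.contourArea(c),rect(im,c,.105,True))
save(im,'w8.png')
E
```

```text
clock: 41.02
tool_pos: [0.4992, 0.1174, 0.1354]
orientation: [0.669, 0.743, -0.002, -0.002]
force: [0.3, 0.1, 0.7]
grip_width: 0.0429
grasp_force: 0.0
clock: 41.52
tool_pos: [0.5607, 0.1174, 0.1764]
orientation: [0.669, 0.743, -0.0, -0.001]
force: [-0.1, 0.4, -0.2]
grip_width: 0.0423
grasp_force: 0.0
[0.56022636 0.11741406 0.17634989] 5.9830421425950675
[340. 199.] 540.0 [620.5 129.8  38.3  11.8   2.9]
[188. 198.] 416.0 [501.6 119.   37.1   9.7 -84. ]
[ 19. 124.] 239.5 [3.269e+02 1.721e+02 3.760e+01 1.020e+01 1.000e-01]
```

View pics/w8.png

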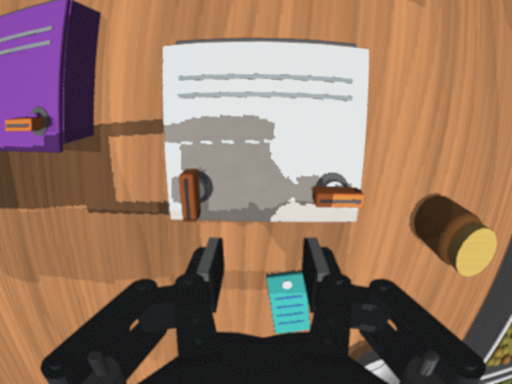

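Stud a (190,195) now lies across the hinge direction, and stud b (338,197) is still unlocked.

```bash
python3 -m handwheel '{"rot":[[0,0,1],[0,0,1],[0,0,1],[0,0,1],[0,0,1],[0,0,1],[0,0,1],[0,0,1],[0,0,1],[0,0,1],[0,0,1],[0,0,1]],"translation":[[0.4,0.1,0],[0.4,0.1,0],[0.4,0.1,0],[0.4,0.1,0],[0.4,0,0],[0.4,0,0],[0,0,0],[0,0,0],[0,0,0],[0,0,0],[0,0,0],[0,0,0]],"hand":[0.5,0.5,0.5,0.5,0.5,0.5,0.5,0.5,0.5,0.5,0.5,0.5]}'
python3 -m handwheel '{"rot":[[0,0,0.7],[0,0,0],[0,0,0],[0,0,0]],"translation":[[0,0,0],[0,0,0],[0,0,0],[0,0,0]],"hand":[0.5,0.5,0.5,0.5]}'
python3 - <<'E'
from h import *
im=grab('wrist'); print(robot.get_state()['tool_pos'],yaw())
for c in blobs(mask(im,'orange'),60): print(c.mean((0,1)).round(),cv2.contourArea(c),rect(im,c,.105,True))
E
```

```text
clock: 42.57
tool_pos: [0.6197, 0.1273, 0.1768]
orientation: [0.01, 1.0, 0.0, -0.001]
force: [0.1, 0.5, 0.2]
grip_width: 0.0427
grasp_force: 0.0
clock: 42.9
tool_pos: [0.6204, 0.1272, 0.177]
orientation: [-0.028, 1.0, 0.0, -0.0]
force: [-0.0, -0.4, -0.1]
grip_width: 0.0427
grasp_force: 0.0
[0.62053127 0.12712909 0.17704656] 93.20405226342623
[489. 273.] 66.5 [691.3 385.6  38.    8.2  -9.1]
[263. 203.] 238.5 [619.3 128.2  36.2  10.    3.6]
[258.  46.] 142.5 [502.1 117.8  36.9  11.2 -86.6]
```

```bash
python3 -m handwheel '{"rot":[[0,0,0],[0,0,0],[0,0,0],[0,0,0],[0,0,0],[0,0,0],[0,0,0],[0,0,0],[0,0,0],[0,0,0],[0,0,0],[0,0,0]],"translation":[[-0.05,0.05,-0.9],[0,0,-0.9],[0,0,-0.8],[0,0,-0.64],[0,0,-0.4],[0,0,0],[0,0,0],[0,0,0],[0,0,0],[0,0,0],[0,0,0],[0,0,0]],"hand":[0.5,0.5,0.5,0.5,0.5,0.5,1,1,1,1,1,1]}' 80
python3 -m handwheel '{"rot":[[0,0,0],[0,0,0],[0,0,0],[0,0,0],[0,0,0]],"translation":[[0,0,-0.12],[0,0,-0.12],[0,0,-0.08],[0,0,0],[0,0,0]],"hand":[1,1,1,1,1]}'
```

```text
clock: 43.95
tool_pos: [0.6206, 0.1276, 0.0876]
orientation: [-0.028, 1.0, -0.0, 0.001]
force: [-0.5, -4.2, 2.9]
grip_width: 0.01
grasp_force: 80.4
clock: 44.37
tool_pos: [0.6207, 0.1276, 0.0797]
orientation: [-0.028, 1.0, -0.0, 0.001]
force: [-0.3, -4.7, 7.1]
grip_width: 0.01
grasp_force: 81.1
```

```bash
python3 -m handwheel '{"rot":[[0,0,-0.5],[0,0,-0.7],[0,0,-0.7],[0,0,-0.7],[0,0,-0.7],[0,0,-0.7],[0,0,-0.7],[0,0,-0.7],[0,0,-0.7],[0,0,-0.7],[0,0,-0.7],[0,0,-0.7]],"translation":[[0,0,-0.03],[0,0,0],[0,0,0],[0,0,0],[0,0,0],[0,0,0],[0,0,0],[0,0,0],[0,0,0],[0,0,0],[0,0,0],[0,0,0]],"hand":[1,1,1,1,1,1,1,1,1,1,1,1]}'
python3 -m handwheel '{"rot":[[0,0,-0.7],[0,0,-0.7],[0,0,-0.7],[0,0,-0.7],[0,0,-0.7],[0,0,-0.7],[0,0,-0.3],[0,0,0],[0,0,0]],"translation":[[0,0,0],[0,0,0],[0,0,0],[0,0,0],[0,0,0],[0,0,0],[0,0,0],[0,0,0],[0,0,0]],"hand":[1,1,1,1,1,1,1,1,1]}'
python3 -m handwheel '{"rot":[[0,0,0],[0,0,0],[0,0,0],[0,0,0],[0,0,0],[0,0,0],[0,0,0],[0,0,0],[0,0,0],[0,0,0],[0,0,0],[0,0,0]],"translation":[[0,0,0.16],[0,0,0.16],[0,0,0],[0,0,0],[0,0,0],[0,0,0],[0,0,0.8],[0,0,1],[0,0,1],[-0.6,0,1],[-0.9,0,1],[-0.9,-0.2,1]],"hand":[1,1,1,0.5,0.5,0.5,0.5,0.5,0.5,0.5,0.5,0.5]}'
python3 -m handwheel '{"rot":[[0,0,0],[0,0,0],[0,0,0]],"translation":[[0,0,0],[0,0,0],[0,0,0]],"hand":[0.5,0.5,0.5]}'
python3 - <<'E'
from h import *
im=grab('wrist'); print(robot.get_state()['tool_pos'],yaw())
for c in blobs(mask(im,'orange'),60):
    print(c.mean((0,1)).round(),cv2.contourArea(c),rect(im,c,.105,True))
    u,v=c.mean((0,1)); 
    r=np.hypot(u-im['cx'],v-im['cy'])/foc(im); o,d=ray(im,u,v,True); m=np.zeros((384,512),np.uint8); cv2.drawContours(m,[c],-1,1,-1)
    print('top z',(o+d*np.percentile(im['z_map'][m>0],30)/np.cos(r)).round(4))
save(im,'w9.png',s=1.5)
E
```

```text
clock: 45.37
tool_pos: [0.6208, 0.1277, 0.0792]
orientation: [0.449, 0.894, 0.0, 0.002]
force: [-0.1, -4.0, 7.9]
grip_width: 0.0097
grasp_force: 81.1
clock: 46.12
tool_pos: [0.6209, 0.1276, 0.0792]
orientation: [0.67, 0.743, 0.001, 0.002]
force: [-0.1, -4.1, 7.6]
grip_width: 0.0101
grasp_force: 81.1
clock: 47.12
tool_pos: [0.5585, 0.1246, 0.2298]
orientation: [0.669, 0.743, -0.0, -0.002]
force: [-0.3, -0.4, 1.8]
grip_width: 0.0429
grasp_force: 0.0
clock: 47.37
tool_pos: [0.5593, 0.1237, 0.229]
orientation: [0.669, 0.743, -0.0, -0.001]
force: [1.0, 0.6, -0.2]
grip_width: 0.0428
grasp_force: 0.0
[0.55925884 0.12357545 0.22809002] 5.981658016555869
[326. 188.] 378.0 [619.7 129.1  39.1  10.9 -83.9]
top z [0.6186 0.1304 0.1084]
[202. 186.] 339.0 [501.7 118.3  37.9  10.2 -83.5]
top z [0.5025 0.1197 0.1083]
[ 52. 124.] 203.0 [327.4 171.6  38.   10.7  -0. ]
top z [0.329  0.1718 0.1062]
```

View pics/w9.png

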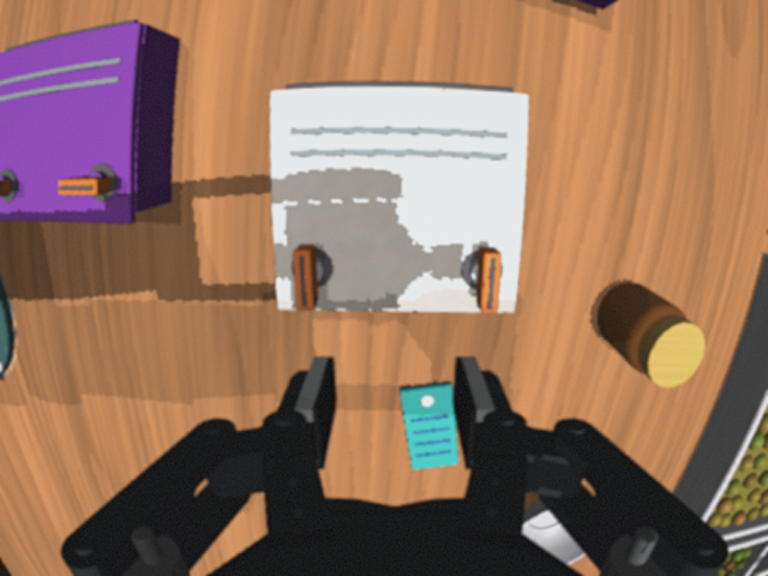

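Both studs, (305,275) and (488,278), lie across the hinge direction and stand fully up on a flat cover. Last, I check for any blue plate left over, then hand in.

Run:
```python
from h import *
n=0
for k in ['top','side','wrist']:
    b=blobs(mask(grab(k),'blue'),60); n+=len(b); print(k,[c.mean((0,1)).tolist() for c in b])
if n==0: print(robot.finish_job())
```

```text
top []
side []
wrist []
the job is handed in; nothing more can be done
None
```

The job is handed in: all four blue plates are in one square pile in the steel box, the cover is shut, both studs are turned and back up in their catches, and the jar, bowl and tub were not touched.

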